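Tighten the clamp screw of the screen stand's foot with the hex key

TASK

Take the T-handle hex key from its rack and push it fully home in the recessed hex socket of the clamp screw on the screen stand's foot; the socket's angle is not known, so feel for it. Only when the key is all the way in, turn the screw clockwise until it stops. Let go and leave the key standing upright in the tightened screw; do not knock over or shift the sanitizer bottle, the mug or the mouse.

Things in the scene. Friction and masses are not known exactly. Their poses are not given: they have to be found in the camera images.
- key_grip (a point): Centre of the black handle bar of the loose T-handle hex key (0.28 to 0.5 kg): bar 100 mm long (this point's x), 20 mm wide (y), 28 mm high (z). A hex shaft hangs from it along -z to 136 mm below this point; a round collar (38 mm wide) lies 30 to 36 mm below this point, with 16 mm of bare shaft between bar and collar.
- key_tip (a point): Centre of the flat lower end of the key's steel hex shaft, on its axis, 136 mm below key_grip; same axes. Shaft 19 mm across flats (22 mm across corners); two flats face this point's +x and -x, so its angle repeats every 60 degrees.
- holder: Fixed plywood rack, 130 x 120 mm, 118 mm high, with a 26 mm round hole through its 12 mm top plate; origin at the centre of its underside, below the hole. The key hangs upright in the hole by its collar at the start; lift it at least 105 mm to draw it out.
- foot: Fixed foot of a screen stand; origin at the centre of its underside, z up. Dark base plate 150 (x) x 250 (y) x 18 mm; on it an aluminium clamp block 85 x 80 mm, top 80 mm above the table, centred at y = -50 mm, with the screw upright in a 46 mm counterbore in its top, and an open mast sleeve, 58 mm across, 130 mm high, centred at y = +62 mm.
- socket (a point): Centre of the mouth of the screw's hex socket, at the top of its head (39 mm wide, 8 mm below the block's top); has the foot's axes. Socket 20 mm across flats, 20 mm deep, flat floor, 3.5 mm lead-in at 45 degrees. Its hexagon's angle is unknown and differs each time. The key enters within about 5 degrees of a match; else it rests on the lead-in, at most 5 mm down.
- screw (a joint): Turn of the clamp screw in rad, growing clockwise seen from above. Starts between 0.2 and 0.7; at 1.6 it meets a hard stop: tight. Turns stiffly (0.15 N m), stays where it is left and does not sink as it turns. Does not tell the hexagon's angle.
- screw_mark (a point): Small black dot on the rim of the screw's head, 17 mm from its axis; goes round with the screw, at an angle that has nothing to do with the hexagon's.
- sanitizer: Loose pump bottle of hand sanitizer, 68 mm across, 190 mm high; origin at the centre of its underside. Bystander.
- mug: Loose white mug, 80 mm across, 95 mm high; origin at the centre of its underside. Bystander.
- mouse: Loose black computer mouse, 105 x 60 mm, 32 mm high; origin at the centre of its underside. Bystander.
Things that resemble listed ones, but are neither listed nor needed, are in the scene too. Of the things that look like the part that bears key_grip, the smallest one is meant.

How it is judged:
On the way, in this order (a step that is already met when the one before it is completed fails the run):
1. the key is fully home in the socket (at least 17 of 20 mm deep) before the screw has been turned more than about 20 degrees (z of key_tip in the frame of socket below -0.017 m and horizontal distance between key_tip and socket below 0.004 m and distance of screw_mark from where it was at the start of the episode below 0.006 m), for 0.2 s.
2. the screw is turned clockwise to its stop with the key still fully in (value of joint screw above 1.5 rad and z of key_tip in the frame of socket below -0.015 m and horizontal distance between key_tip and socket below 0.004 m), for 0.2 s.
At the end, for the whole second after the job is handed in: The screw is within 0.1 rad of its stop (joint above 1.5), the released key stands at rest and upright (within 0.12 rad) in the socket, at least 15 mm deep and within 4 mm of its axis, and bottle, mug and mouse are within 30 mm of where they stood (all of step 2 and angle between key_tip's own z axis and vertical below 0.12 rad and linear speed of key below 0.02 m/s and distance of each of sanitizer, mug, mouse from where it was at the start of the episode below 0.03 m); the robot touches nothing.
It fails at once if the sanitizer bottle, the mug or the mouse is knocked over or shifted by more than 50 mm (distance of any of sanitizer, mug, mouse from where it was at the start of the episode above 0.05 m or angle between any of sanitizer, mug's own z axis and vertical above 0.5 rad).
It also fails if it takes over 61 s, if anything falls off the work surface, if the arm or the gripper's body presses on something with over 40 N, if the wrist force passes 120 N, or if a joint passes its speed limit or range.

ROBOT

A 6-joint arm with a two-finger parallel gripper is mounted at the origin on the work surface. World frame = base frame: x ahead of the robot, y to its left, z up, the work surface at z = 0. Lengths are in m, angles in rad, forces in N, time in s.
With the tool pointing down it reaches from about 0.35 to 0.775 m from the base axis. Payload 7.3 kg.
Tool frame: the origin (TCP) lies at the very end of the fingers, on their centre line; the grasp point (between the pads) lies 19 mm behind it (robot.pinch_z is the distance from the TCP to the grasp point, in m); z points along the fingers, y is the line along which they close (so a half turn about z gives the same grasp; the last joint's range is limited). The gripper opens to 92 mm and grips with 3 to 60 N. Pads are 19 mm wide; open, the fingers measure 130 mm over their backs; the gripper's body (75 mm by 190 mm) begins 47 mm behind the grasp point.
Start: joints at [1.15, 0.342, 1.524, -0, 1.275, -0.146], TCP at [0.142, 0.505, 0.227] pointing down, gripper open.
Joint ranges: [-2.53, 2.53], [-0.77, 2.02], [0.04, 2.7], [-1, 4.14], [0.28, 2.66], [-3.11, 3.11]. Speed limits (rad/s): [2.57, 2.57, 3.14, 3.14, 3.14, 3.14].

INTERFACE

Orientations are given as [roll, pitch, yaw] about the fixed x, y, z axes, in that order (R = Rz(yaw) Ry(pitch) Rx(roll)).
In Python, from cell import robot gives the robot as it stands.
- The arm moves only by the tool move_arm, never from a script. Its argument "motion" is a list of rows, each a list of 6 numbers: the shift along the tool's x, y, z in units of 0.1 m (1.0 is 0.1 m), then the turn, a rotation vector about the tool's x, y, z in units of pi rad (1.0 is pi rad). In form: [[dx, dy, dz, rx, ry, rz], ...]. A call has 1 to 12 rows; each row is the pose to reach, as a shift and turn from the pose commanded when the call began, along the tool's axes at that moment, turning the shorter way round; what a row does not reach only later rows make up. A row lasts 1/8 s, in which the tool goes at most 62.5 mm and 10.7 degrees, less where a joint would pass 70% of its speed; a pose out of reach is approached as far as the arm can. A call with a number of a shift or a turn outside -1 to 1 is refused whole. A call with a gripper value outside its range is refused whole. "fingers" is the opening, from -1 (shut) to 1 (fully open), set as the call begins (left out, the last holds). The fingers move at their own pace and stop on an object; "newtons" is the grip in N (left out, the last holds). Time passes only in rows, so rows that repeat a pose let the fingers close. It gives the time, the measured TCP pose, the force, the opening and the grip force at its end, in the units of the state.
- robot.observe(): the state, without advancing time (a new reading comes with each control period).
- robot.read_camera(name): name is "scene" or "top" or "wrist"; returns a dict with "image" (400x640x3 uint8, red, green, blue), "range_z" (400x640 float32, m along the optical axis (not along the pixel's ray), 0 where there is no reading), "vfov" (degrees; the focal length in pixels is half the picture's height over the tangent of half this angle, whatever the lens; pixels are square), "cx", "cy" (the principal point, pixels), "extrinsics" (4x4, takes a point from camera to world coordinates); the wrist camera has in their place "hand_eye" (4x4, takes a point from camera to tool coordinates, whose origin is the TCP and whose axes are the flange's). Camera axes: x right, y up, looking along -z (the intrinsics and any distortion apply to the point x, -y, -z); pixel columns grow to the right and rows downward; lengths in m; the calibration is good to about 2 mm. A picture is of the moment at which its call begins: read the wrist's pose just before it.
- robot.hand_in(): hands the job in; it is judged then, once.
The state is a dict: "time": time; "qpos": joint angles; "qvel": joint speeds; "joint_efforts": joint torques, N m; "tool_pos": TCP position; "tool_rot": TCP orientation; "contact_force": force on the tool from outside, world axes, zero at the start; "torque": the same for the moment, N m; "opening": finger opening in m; "grip_force": force on a finger pad.
Only numpy, scipy, OpenCV 4.12 (cv2) and the standard library are available. Lean on these libraries where they do the work, as an engineer would, in place of code of your own. Each camera call takes 0.05 s, during which the arm holds its last target. There are 200 camera calls.

## Working session

There is one attempt and no reset: what is moved stays moved. The work goes in short steps, Python scripts to look and compute and a tool call to move; the robot and the scene stay as the last step left them, time stands still between calls to the robot, and variables do not carry over. Pictures are saved under pics/ and viewed, at most 10 in all, crops included, and the job is handed in when it is done.

Besides the shell and the picture viewer there is one more tool, called after "Request:" as a command line: name --pt "numbers of a row" for each row, then --argument value for the rest. move_arm: Moves the arm, as the interface text tells. Shifts and turns lie within -1 to 1; 1 stands for 0.1 m of shift or pi rad of turn. Its arguments: {"type":"object","properties":{"motion":{"type":"array"},"fingers":{"type":"number"},"newtons":{"type":"number"}},"required":["motion"]}

```bash
mkdir -p pics && cat > h.py <<'E'
import numpy as np, cv2
from cell import robot
from scipy.spatial.transform import Rotation as R
def cam(n):
    s=robot.observe(); c=robot.read_camera(n)
    if 'extrinsics' in c: c['T']=np.array(c['extrinsics'])
    else:
        T=np.eye(4);T[:3,:3]=R.from_euler('xyz',s['tool_rot']).as_matrix();T[:3,3]=s['tool_pos'];c['T']=T@np.array(c['hand_eye'])
    c['f']=200/np.tan(np.radians(c['vfov'])/2); return c
def save(c,n): cv2.imwrite('pics/'+n,c['image'][:,:,::-1])
def cloud(c):
    v,u=np.mgrid[:400,:640]; z=c['range_z']
    P=np.stack([(u-c['cx'])/c['f']*z,-(v-c['cy'])/c['f']*z,-z],-1)
    return P@c['T'][:3,:3].T+c['T'][:3,3]
def ray(c,u,v,h):
    d=c['T'][:3,:3]@np.array([(u-c['cx'])/c['f'],-(v-c['cy'])/c['f'],-1]);o=c['T'][:3,3]
    return o+d*(h-o[2])/d[2]
E
python3 - <<'E'
from h import *
for n in('scene','top','wrist'):
    c=cam(n);save(c,n+'0.png');print(n,[k for k in c],c['vfov'],c['cx'],c['cy'],c['T'].round(3).tolist())
    np.save(n+'0.npy',cloud(c))
print(robot.observe())
E
```

```text
scene ['image', 'range_z', 'vfov', 'cx', 'cy', 'extrinsics', 'T', 'f'] 49.54677404002091 310.0758628867592 201.62352093542526 [[0.125, -0.83, 0.544, 1.086], [0.992, 0.107, -0.065, -0.068], [-0.004, 0.548, 0.837, 1.016], [0.0, 0.0, 0.0, 1.0]]
top ['image', 'range_z', 'vfov', 'cx', 'cy', 'extrinsics', 'T', 'f'] 43.798166783368686 322.6562491933343 201.19504360982205 [[0.025, 0.994, -0.103, 0.412], [-0.999, 0.028, 0.029, 0.001], [0.032, 0.102, 0.994, 1.245], [0.0, 0.0, 0.0, 1.0]]
wrist ['image', 'range_z', 'vfov', 'cx', 'cy', 'hand_eye', 'T', 'f'] 62.426148963510386 323.5630886567336 200.9012017509436 [[0.272, -0.919, -0.287, 0.065], [0.962, 0.259, 0.084, 0.527], [-0.002, -0.299, 0.954, 0.385], [0.0, 0.0, 0.0, 1.0]]
{'time': 0.15, 'qpos': array([ 1.15000724e+00,  3.42543567e-01,  1.52475931e+00, -5.06793783e-06,
        1.27541370e+00, -1.45985057e-01]), 'qvel': array([ 5.62391399e-04, -2.09071458e-03, -2.98798841e-03,  3.88718876e-04,
        2.63499348e-05,  9.33282020e-04]), 'joint_efforts': array([ 1.52251967e-03, -4.31476879e+01, -2.44349813e+01,  7.17140059e-02,
        5.39810036e-02, -1.05806623e-04]), 'tool_pos': array([0.14231494, 0.50503917, 0.2262279 ]), 'tool_rot': array([-3.14047998e+00, -1.58697918e-04,  2.86679001e+00]), 'contact_force': array([0.38943841, 0.42857124, 0.65314232]), 'torque': array([ 0.04592238, -0.05382217, -0.04263326]), 'grip_force': 0.0, 'opening': 0.09184617897151486}
```

View pics/scene0.png

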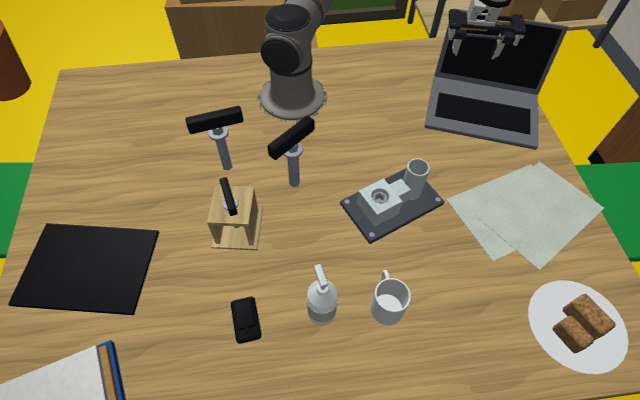

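View pics/top0.png

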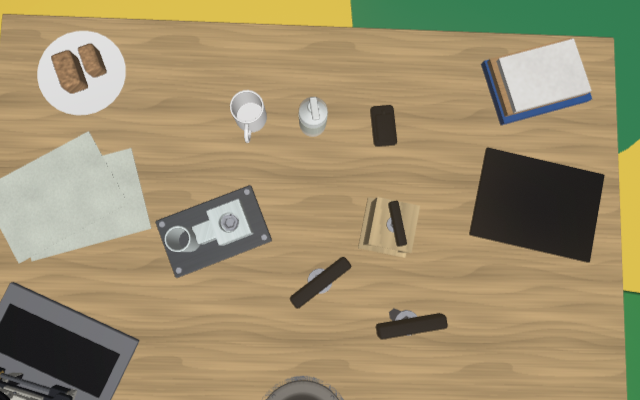

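The scene picture shows the rack with the small key at about (230,200), the foot's screw at (380,197), the bottle at (322,300), the mug at (390,300) and the mouse at (245,320). The top picture has the key bar at (398,223) and the screw at (229,223). The larger keys are decoys.

```bash
python3 - <<'E'
from h import *
P=np.load('top0.npy');S=np.load('scene0.npy')
c=cam('top');im=c['image'].astype(int)
def rect(m,name):
    xy=m[:,:2].astype(np.float32);(cx,cy),(w,h),a=cv2.minAreaRect(xy)
    print(name,len(xy),'c',round(cx,4),round(cy,4),'size',round(w,3),round(h,3),'ang',round(a,1),'z',np.median(m[:,2]).round(4))
for nm,Q in(('top',P),('scene',S)):
    x,y,z=Q[...,0],Q[...,1],Q[...,2]
    k0=ray(c,398,223,.168);s0=ray(c,229,223,.08)
    near=lambda p,r:np.hypot(x-p[0],y-p[1])<r
    rect(Q[near(k0,.07)&(z>.158)&(z<.18)],nm+' bar')
    rect(Q[near(s0,.065)&(z>.074)&(z<.086)],nm+' block')
    rect(Q[near(s0,.03)&(z>.068)&(z<.0755)],nm+' head')
    rect(Q[near(s0,.2)&(z>.012)&(z<.024)],nm+' plate')
    rect(Q[near(s0,.15)&(z>.122)&(z<.138)],nm+' sleeve')
    for n,u,v,h in(('mug',248,110,.095),('san',313,117,.1),('mouse',384,125,.03)):
        p=ray(c,u,v,h);rect(Q[near(p,.09)&(z>.012)],nm+n)
g=c['image'][190:255,190:270];cv2.imwrite('pics/foot.png',cv2.resize(g,None,fx=6,fy=6,interpolation=2)[:,:,::-1])
print(k0,s0)
for n,u,v in(('d1',320,282),('d2',411,326)): print(n,P[v,u])
E
```

```text
top bar 431 c 0.4811 -0.195 size 0.1 0.021 ang 12.3 z 0.1672
top block 1068 c 0.4743 0.1978 size 0.085 0.104 ang 22.6 z 0.0797
top head 133 c 0.4781 0.1889 size 0.045 0.041 ang 32.4 z 0.0721
top plate 3820 c 0.4594 0.2329 size 0.15 0.25 ang 22.9 z 0.0182
top sleeve 177 c 0.4359 0.2902 size 0.055 0.058 ang 1.5 z 0.1295
topmug 853 c 0.7395 0.1607 size 0.079 0.106 ang 59.0 z 0.0673
topsan 926 c 0.7382 -0.0031 size 0.067 0.068 ang 51.7 z 0.1258
topmouse 935 c 0.7377 -0.1829 size 0.105 0.06 ang 7.0 z 0.0268
scene bar 300 c 0.4838 -0.1942 size 0.1 0.02 ang 12.3 z 0.1665
scene block 751 c 0.4777 0.1984 size 0.088 0.105 ang 23.0 z 0.0791
scene head 116 c 0.4753 0.1897 size 0.042 0.051 ang 54.1 z 0.0715
scene plate 2116 c 0.4629 0.2339 size 0.152 0.252 ang 22.7 z 0.0175
scene sleeve 151 c 0.4394 0.2908 size 0.057 0.058 ang 11.9 z 0.1274
scenemug 1136 c 0.7457 0.1603 size 0.079 0.103 ang 58.4 z 0.0645
scenesan 1283 c 0.744 -0.0022 size 0.067 0.066 ang 60.0 z 0.1252
scenemouse 1088 c 0.742 -0.1819 size 0.104 0.06 ang 6.4 z 0.0261
[ 0.4810855  -0.19513226  0.168     ] [0.47593399 0.18465396 0.08      ]
d1 [ 0.35276815 -0.02723176  0.21436397]
d2 [ 0.26855898 -0.21501627  0.21620293]
```

```bash
cat >> h.py <<'E'
def go(p,yaw,s=None):
    "row for TCP target p with tool down at yaw (deg), from measured pose"
    s=s or robot.observe();A=R.from_euler('xyz',s['tool_rot']);B=R.from_euler('xyz',[np.pi,0,np.radians(yaw)])
    d=A.inv().apply(np.array(p)-s['tool_pos'])/.1; r=(A.inv()*B).as_rotvec()/np.pi
    return d.round(3).tolist(),r.round(4).tolist()
E
python3 -c "
from h import *
print(go([.496,.192,.227],192.3))"
```

```text
([-4.253, -2.054, -0.006], [-0.0003, -0.0001, -0.1558])
```

View pics/foot.png

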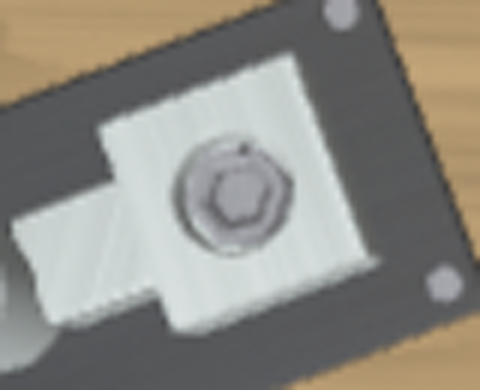

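The crop shows the hex socket at about (237,195), with the screw mark at (243,148).

Request:
move_arm --pt "-0.5 -0.25 0 0 0 0" --pt "-1 -0.5 0 0 0 0" --fingers 1

```text
time: 0.45
tool_pos: [0.2256, 0.4293, 0.2264]
tool_rot: [-3.141, 0.0, 2.869]
contact_force: [0.3, 0.8, 0.1]
opening: 0.0919
grip_force: 0.0
```

Request:
move_arm --pt "-0.5 -0.25 0 0 0 0" --pt "-1 -0.5 0 0 0 0"

```text
time: 0.7
tool_pos: [0.3088, 0.3535, 0.2267]
tool_rot: [3.141, 0.0, 2.867]
contact_force: [0.3, 1.0, -0.0]
opening: 0.092
grip_force: 0.0
```

Request:
move_arm --pt "-0.5 -0.25 0 0 0 0" --pt "-1 -0.5 0 0 0 0"

```text
time: 0.95
tool_pos: [0.3916, 0.2782, 0.2268]
tool_rot: [3.141, 0.0, 2.867]
contact_force: [-0.3, 0.2, -0.3]
opening: 0.092
grip_force: 0.0
```

Request:
move_arm --pt "-0.5 -0.25 0 0 0 0" --pt "-1 -0.5 0 0 0 0" --pt "-1 -0.5 0 0 0 -0.05" --pt "-1 -0.5 0 0 0 -0.1" --pt "-1 -0.5 0 0 0 -0.1558" --pt "-1 -0.5 0 0 0 -0.1558"

```text
time: 1.7
tool_pos: [0.4731, 0.2042, 0.2265]
tool_rot: [3.142, -0.0, -2.929]
contact_force: [0.5, -0.7, -0.2]
opening: 0.0917
grip_force: 0.0
```

```bash
python3 -c "
from h import *
print(robot.observe()['tool_pos'],robot.observe()['time'],go([.496,.192,.12],192.3))"
```

```text
[0.473083   0.20421939 0.22654053] 1.7 ([-0.199, -0.168, 1.065], [0.0, -0.0001, -0.0005])
```

Request:
move_arm --pt "-0.2 -0.17 0.4 0 0 0" --pt "-0.2 -0.17 0.8 0 0 0" --pt "-0.2 -0.17 1 0 0 0" --pt "-0.2 -0.17 1 0 0 0" --pt "-0.2 -0.17 1 0 0 0"

```text
time: 2.33
tool_pos: [0.4969, 0.1922, 0.1277]
tool_rot: [3.142, 0.002, -2.928]
contact_force: [0.4, -0.9, -0.3]
opening: 0.0921
grip_force: 0.0
```

```bash
python3 - <<'E'
from h import *
c=cam('wrist');save(c,'w1.png');np.save('w1.npy',cloud(c));print(c['T'].round(4))
P=cloud(c);z=P[...,2];m=(z>.074)&(z<.086);print(np.median(z[m]))
# approx socket pixel
p=np.linalg.inv(c['T'])@np.array([.479,.188,.072,1]);u=c['cx']+c['f']*p[0]/-p[2];v=c['cy']-c['f']*p[1]/-p[2];print(u,v,p)
u,v=int(u),int(v);g=c['image'][max(0,v-60):v+60,u-75:u+75];cv2.imwrite('pics/w1c.png',cv2.resize(g,None,fx=5,fy=5,interpolation=2)[:,:,::-1]);print('crop origin',u-75,max(0,v-60))
E
```

```text
[[-0.2111 -0.9323 -0.2936  0.418 ]
 [ 0.9775 -0.2016 -0.0624  0.1746]
 [-0.001  -0.3001  0.9539  0.286 ]
 [ 0.      0.      0.      1.    ]]
0.08015754997697255
324.2492198602595 194.00268721527164 [ 4.63361347e-04  4.65873724e-03 -2.22903914e-01  1.00000000e+00]
crop origin 249 134
```

View pics/w1c.png

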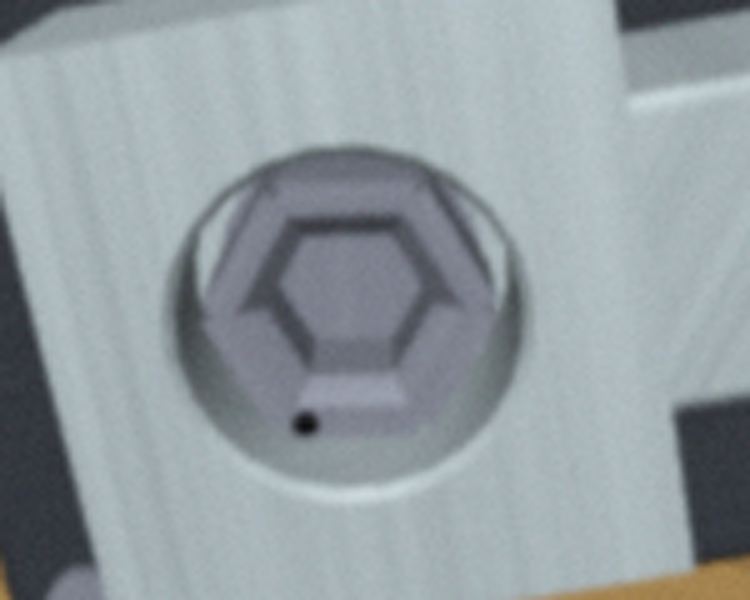

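The wrist crop shows the counterbore rim centred near (346,324) in crop pixels. The hexagon's top edge runs from (290,217) to (405,217), nearly horizontal, so its flats face roughly along the tool's x. The mark is at (305,424).

```bash
python3 - <<'E'
from h import *
c=cam('wrist')
w=lambda x,y,h:ray(c,249+(x-2)/5,134+(y-2)/5,h)
a=w(346,145,.08);b=w(346,503,.08);l=w(168,324,.08);r=w(525,324,.08)
print('rim',(a+b)/2,(l+r)/2,np.linalg.norm(a-b),np.linalg.norm(l-r))
for n,p,q,h in(('top',(290,217),(405,217),.069),('lr',(245,305),(460,302),.069),('outer',(265,180),(435,180),.072),('bot',(300,402),(403,402),.072),('diagL',(265,180),(205,320),.072),('diagR',(435,180),(495,310),.072),('floorR',(400,235),(427,288),.052),('fL',(300,235),(275,285),.052)):
    d=w(*q,h)-w(*p,h);print(n,np.linalg.norm(d).round(4),'edge normal mod60',((np.degrees(np.arctan2(d[1],d[0]))+90)%60).round(1))
print('mark',w(305,424,.072))
# circle fit of rim by depth edge: block top mask hole
P=np.load('w1.npy');print('tool yaw mod 60',192.3%60)
m=((P[...,2]>.0775)&(P[...,2]<.083)).astype(np.uint8)
cs,_=cv2.findContours(1-m,cv2.RETR_LIST,cv2.CHAIN_APPROX_NONE)
for k in cs:
    (u,v),rad=cv2.minEnclosingCircle(k)
    if 20<rad<60: print('depth hole',u,v,rad,ray(c,u,v,.08))
E
```

```text
rim [0.48159964 0.18420266 0.08      ] [0.48076839 0.18409141 0.08      ] 0.04900396401429305 0.04666231596547659
top 0.0155 edge normal mod60 12.2
lr 0.0295 edge normal mod60 13.1
outer 0.0225 edge normal mod60 12.2
bot 0.0142 edge normal mod60 12.2
diagL 0.0211 edge normal mod60 18.4
diagR 0.0198 edge normal mod60 7.1
floorR 0.009 edge normal mod60 8.8
fL 0.0085 edge normal mod60 15.7
mark [0.49858416 0.18183896 0.072     ]
tool yaw mod 60 12.300000000000011
depth hole 318.4658508300781 196.76438903808594 34.861351013183594 [0.47959728 0.18422453 0.08      ]
depth hole 509.5 174.5 37.39662170410156 [0.43924007 0.3003784  0.08      ]
depth hole 476.0 159.0 44.77732467651367 [0.43430455 0.27601701 0.08      ]
```

Request:
move_arm --pt "0 0 -0.5 0 0 0" --pt "0 0 -1 0 0 0" --pt "0 -0.5 -1 0 0 0" --pt "0 -1 -1 0 0 0"

```text
time: 2.92
tool_pos: [0.5183, 0.0937, 0.2287]
tool_rot: [-3.141, 0.004, -2.926]
contact_force: [0.5, 0.4, -0.5]
opening: 0.0918
grip_force: 0.0
```

Request:
move_arm --pt "0 -0.5 0 0 0 0" --pt "0 -1 0 0 0 0"

```text
time: 3.18
tool_pos: [0.5394, -0.005, 0.228]
tool_rot: [-3.141, 0.002, -2.927]
contact_force: [0.0, 1.4, -0.3]
opening: 0.0917
grip_force: 0.0
```

Request:
move_arm --pt "0 -0.5 0 0 0 0" --pt "0 -1 0 0 0 0" --pt "0 -1 0 0 0 0"

```text
time: 3.55
tool_pos: [0.5608, -0.1045, 0.2274]
tool_rot: [-3.14, 0.001, -2.932]
contact_force: [0.7, 0.1, -0.7]
opening: 0.0919
grip_force: 0.0
```

```bash
python3 - <<'E'
from h import *
print(robot.observe()['tool_pos'],robot.observe()['time'],go([.4825,-.1946,.225],192.3))
c=cam('wrist');save(c,'w2.png');P=cloud(c);z=P[...,2]
m=(z>.158)&(z<.18)&(np.hypot(P[...,0]-.4825,P[...,1]+.1946)<.08)
print(m.sum(),cv2.minAreaRect(P[m][:,:2].astype(np.float32)),np.median(z[m]))
E
```

```text
[ 0.56077105 -0.10447077  0.22738169] 3.55 ([0.953, -0.719, 0.023], [-0.0005, 0.0005, -0.0016])
5260 ((0.4871167838573456, -0.19674119353294373), (0.09147699922323227, 0.020883111283183098), 12.12189769744873) 0.1680741585203771
```

Request:
move_arm --pt "0.48 -0.38 0 0 0 0" --pt "0.95 -0.73 0.02 0 0 0" --pt "0.95 -0.73 0.02 0 0 0"

```text
time: 3.98
tool_pos: [0.4811, -0.1938, 0.2255]
tool_rot: [-3.141, 0.0, -2.93]
contact_force: [0.2, 0.4, 0.0]
opening: 0.0921
grip_force: 0.0
```

```bash
python3 - <<'E'
from h import *
c=cam('wrist');P=cloud(c);z=P[...,2]
m=(z>.158)&(z<.18)&(np.hypot(P[...,0]-.4825,P[...,1]+.1946)<.08)
print(m.sum(),cv2.minAreaRect(P[m][:,:2].astype(np.float32)),np.median(z[m]))
print(robot.observe()['tool_pos'],go([.4825,-.1955,.134],192.3))
E
```

```text
3746 ((0.48271316289901733, -0.19799256324768066), (0.09986372292041779, 0.019932890310883522), 12.007158279418945) 0.16805361058152726
[ 0.48238725 -0.19263958  0.2255637 ] ([0.006, -0.028, 0.916], [-0.0001, 0.0004, -0.0007])
```

Request:
move_arm --pt "0 -0.04 0.3 0 0 0" --pt "0 -0.04 0.6 0 0 0" --pt "0 -0.04 0.85 0 0 0" --pt "0 -0.04 0.92 0 0 0" --pt "0 -0.04 0.92 0 0 0"

```text
time: 4.65
tool_pos: [0.4845, -0.1957, 0.1331]
tool_rot: [3.142, 0.0, -2.925]
contact_force: [0.0, -0.3, -0.6]
opening: 0.0917
grip_force: 0.0
```

Request:
move_arm --pt "0 0 0 0 0 0" --pt "0 0 0 0 0 0" --pt "0 0 0 0 0 0" --pt "0 0 0 0 0 0" --pt "0 0 0 0 0 0" --pt "0 0 0 0 0 0" --fingers -1 --newtons 20

```text
time: 5.4
tool_pos: [0.4838, -0.1967, 0.1327]
tool_rot: [3.142, 0.0, -2.927]
contact_force: [-0.4, -0.6, -0.9]
opening: 0.0365
grip_force: 0.0
```

Request:
move_arm --pt "0 0 0 0 0 0" --pt "0 0 0 0 0 0" --pt "0 0 0 0 0 0" --pt "0 0 0 0 0 0"

```text
time: 5.9
tool_pos: [0.4838, -0.1967, 0.1327]
tool_rot: [-3.142, 0.0, -2.927]
contact_force: [-0.6, -1.3, -0.2]
opening: 0.0199
grip_force: 20.0
```

Request:
move_arm --pt "0 0 0 0 0 0" --pt "0 0 0 0 0 0" --newtons 60

```text
time: 6.15
tool_pos: [0.4839, -0.1967, 0.1327]
tool_rot: [-3.141, 0.0, -2.927]
contact_force: [0.1, -1.6, -0.6]
opening: 0.0198
grip_force: 60.0
```

Request:
move_arm --pt "0 0 -0.25 0 0 0" --pt "0 0 -0.5 0 0 0" --pt "0 0 -0.75 0 0 0" --pt "0 0 -1 0 0 0" --pt "0 0 -1 0 0 0"

```text
time: 6.78
tool_pos: [0.4844, -0.1968, 0.2338]
tool_rot: [-3.14, 0.002, -2.927]
contact_force: [0.7, 0.5, -3.9]
opening: 0.0198
grip_force: 60.0
```

Request:
move_arm --pt "0 0 -0.2 0 0 0" --pt "0 0 -0.3 0 0 0" --pt "0 0 -0.3 0 0 0"

```text
time: 7.15
tool_pos: [0.4838, -0.1966, 0.2623]
tool_rot: [3.141, 0.0, -2.927]
contact_force: [-0.6, 0.2, -3.2]
opening: 0.0198
grip_force: 60.0
```

```bash
python3 - <<'E'
from h import *
print(robot.observe()['tool_pos'],go([.4805,.1855,.23],192.3))
c=cam('wrist');save(c,'w3.png')
E
```

```text
[ 0.48382621 -0.19659068  0.26229967] ([-0.782, 3.74, 0.324], [0.0001, 0.0, 0.0])
```

View pics/w3.png

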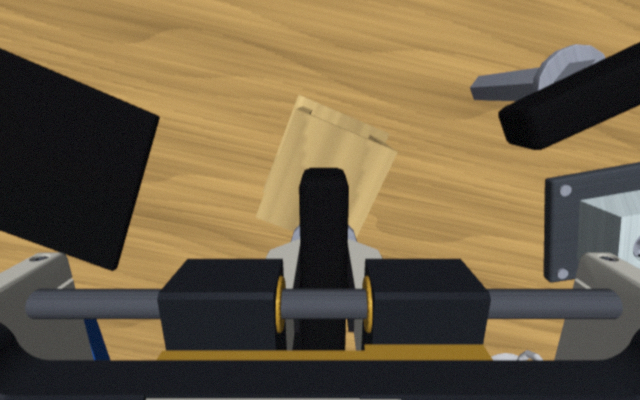

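The wrist picture shows the bar held centrally between the pads at about (323,260), with the shaft hidden behind it.

Request:
move_arm --pt "-0.1 0.4 0 0 0 0" --pt "-0.19 0.8 0 0 0 0" --pt "-0.2 0.95 0 0 0 0"

```text
time: 7.58
tool_pos: [0.4826, -0.0976, 0.2617]
tool_rot: [3.14, -0.001, -2.925]
contact_force: [1.0, -0.2, -3.6]
opening: 0.0197
grip_force: 60.0
```

Request:
move_arm --pt "-0.1 0.4 0 0 0 0" --pt "-0.19 0.8 0 0 0 0" --pt "-0.2 0.95 0 0 0 0"

```text
time: 7.95
tool_pos: [0.482, -0.001, 0.2621]
tool_rot: [3.141, -0.001, -2.925]
contact_force: [-0.2, -0.8, -3.6]
opening: 0.0194
grip_force: 60.0
```

Request:
move_arm --pt "-0.1 0.4 0 0 0 0" --pt "-0.19 0.8 0 0 0 0" --pt "-0.2 0.95 0 0 0 0"

```text
time: 8.32
tool_pos: [0.4816, 0.0956, 0.2622]
tool_rot: [-3.141, -0.001, -2.925]
contact_force: [-0.2, -0.6, -3.9]
opening: 0.0197
grip_force: 60.0
```

Request:
move_arm --pt "-0.1 0.4 0 0 0 0" --pt "-0.19 0.8 0 0 0 0" --pt "-0.19 0.88 0 0 0 0" --pt "-0.19 0.88 0 0 0 0" --pt "-0.19 0.88 0 0 0 0"

```text
time: 8.95
tool_pos: [0.4817, 0.1833, 0.2626]
tool_rot: [-3.141, -0.0, -2.928]
contact_force: [-0.5, 0.5, -3.1]
opening: 0.0197
grip_force: 60.0
```

```bash
python3 - <<'E'
from h import *
s=robot.observe();print(s['tool_pos'],go([.4815,.1855,.23],192.3))
c=cam('scene');save(c,'s4.png')
for n in('scene','top'):
    c=cam(n);P=cloud(c);x,y,z=P[...,0],P[...,1],P[...,2];b=s['tool_pos'][2]+.019
    p=np.linalg.inv(c['T'])@np.array([.4805,.1855,b-.1,1]);print(n,c['cx']+c['f']*p[0]/-p[2],c['cy']-c['f']*p[1]/-p[2])
    # shaft points between collar and tip
    m=(np.hypot(x-.48,y-.186)<.03)&(z>b-.130)&(z<b-.045);print('shaft',m.sum(),np.median(P[m],0) if m.any() else '',P[m][:,1].min()if m.any() else'',P[m][:,1].max()if m.any() else'')
    m=(np.hypot(x-.48,y-.186)<.08)&(z>b+.006)&(z<b+.022);print('bar',m.sum(),cv2.minAreaRect(P[m][:,:2].astype(np.float32)) if m.sum()>5 else '')
c=cam('scene');g=c['image'][120:240,310:470];cv2.imwrite('pics/s4c.png',cv2.resize(g,None,fx=4,fy=4,interpolation=2)[:,:,::-1])
E
```

```text
[0.48173445 0.18330775 0.26263701] ([-0.002, 0.022, 0.326], [-0.0002, -0.0001, -0.0004])
scene 384.8563456051163 171.46147888180917
shaft 185 [0.48964583 0.18169667 0.19559492] 0.17462391494293183 0.19331094870684545
bar 243 ((0.5080024003982544, 0.18398895859718323), (0.058321382850408554, 0.04762957617640495), 85.06493377685547)
top 221.27064476788746 218.04390440743867
shaft 0   
bar 0
```

View pics/s4c.png

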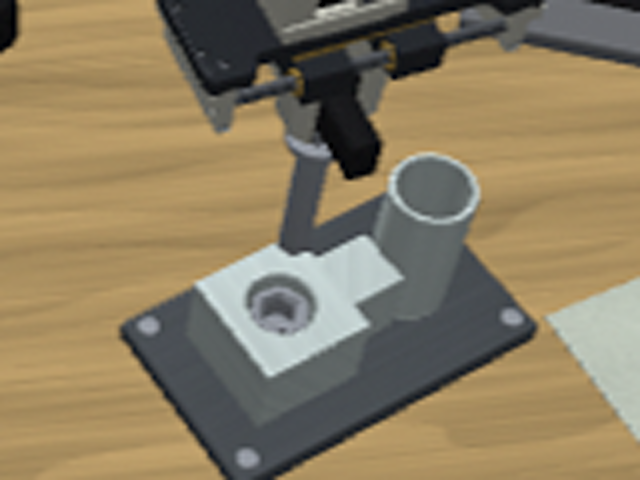

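The scene crop shows the shaft hanging upright over the foot, with the socket visible at (280,308). All three cameras agree on the offset from key to socket, which puts the TCP target at (0.482, 0.185).

Request:
move_arm --pt "0 0.02 0.3 0 0 0" --pt "0 0.02 0.55 0 0 0" --pt "0 0.02 0.7 0 0 0" --pt "0 0.02 0.7 0 0 0" --pt "0 0.02 0.7 0 0 0"

```text
time: 9.78
tool_pos: [0.4818, 0.1866, 0.1937]
tool_rot: [3.142, 0.002, -2.927]
contact_force: [0.9, 0.7, -3.0]
opening: 0.0197
grip_force: 60.0
```

Request:
move_arm --pt "0 0 0.02 0 0 0" --pt "0 0 0.04 0 0 0" --pt "0 0 0.06 0 0 0" --pt "0 0 0.08 0 0 0" --pt "0 0 0.08 0 0 0"

```text
time: 10.4
tool_pos: [0.481, 0.1866, 0.1845]
tool_rot: [3.142, -0.0, -2.927]
contact_force: [-0.3, 0.4, -4.2]
opening: 0.0197
grip_force: 60.0
```

Request:
move_arm --pt "0 -0.01 0.02 0 0 0" --pt "0 -0.01 0.04 0 0 0" --pt "0 -0.01 0.06 0 0 0" --pt "0 -0.01 0.06 0 0 0"

```text
time: 10.9
tool_pos: [0.4813, 0.1856, 0.1785]
tool_rot: [-3.142, -0.0, -2.927]
contact_force: [-0.5, 0.6, -4.0]
opening: 0.02
grip_force: 60.0
```

No contact force at about 8 mm depth, so the key is in the hex. I'll keep going down.

Request:
move_arm --pt "0 0 0.03 0 0 0" --pt "0 0 0.06 0 0 0" --pt "0 0 0.09 0 0 0" --pt "0 0 0.1 0 0 0" --pt "0 0 0.1 0 0 0"

```text
time: 11.52
tool_pos: [0.4813, 0.1856, 0.1686]
tool_rot: [-3.142, -0.0, -2.927]
contact_force: [0.5, -0.1, -3.1]
opening: 0.0197
grip_force: 60.0
```

Request:
move_arm --pt "0 0 0.01 0 0 0" --pt "0 0 0.02 0 0 0" --pt "0 0 0.025 0 0 0" --pt "0 0 0.025 0 0 0"

```text
time: 12.02
tool_pos: [0.4815, 0.1856, 0.1666]
tool_rot: [3.142, 0.001, -2.927]
contact_force: [-0.5, -0.6, 0.3]
opening: 0.0198
grip_force: 60.0
```

Request:
move_arm --pt "0 0 0.01 0 0 0" --pt "0 0 0.015 0 0 0" --pt "0 0 0.015 0 0 0"

```text
time: 12.4
tool_pos: [0.4818, 0.1857, 0.1665]
tool_rot: [3.142, 0.002, -2.927]
contact_force: [-2.8, -1.5, 10.7]
opening: 0.0198
grip_force: 60.0
```

The key is on the floor of the socket, pressing with about 11 N. Now I turn clockwise (+rz), watching forces.

Request:
move_arm --pt "0 0 0 0 0 0.03" --pt "0 0 0 0 0 0.06" --pt "0 0 0 0 0 0.09" --pt "0 0 0 0 0 0.12" --pt "0 0 0 0 0 0.15" --pt "0 0 0 0 0 0.15"

```text
time: 13.15
tool_pos: [0.4819, 0.1852, 0.1664]
tool_rot: [3.142, 0.002, 2.884]
contact_force: [-2.8, -2.9, 11.6]
opening: 0.0195
grip_force: 60.0
```

```bash
python3 -c "
from h import *
s=robot.observe();print(s['torque'],s['contact_force'],s['tool_pos'],s['qpos'][5])"
```

```text
[-0.76220759  0.71473659 -0.01214882] [-2.79643992 -2.93013965 11.58858344] [0.48190968 0.18519284 0.16644941] -1.0938911414767456
```

Request:
move_arm --pt "0 0 0 0 0 0.03" --pt "0 0 0 0 0 0.06" --pt "0 0 0 0 0 0.09" --pt "0 0 0 0 0 0.12" --pt "0 0 0 0 0 0.15"

```text
time: 13.78
tool_pos: [0.4817, 0.1849, 0.1665]
tool_rot: [3.141, 0.002, 2.411]
contact_force: [-4.1, -3.9, 12.3]
opening: 0.0197
grip_force: 60.0
```

```bash
python3 -c "
from h import *
s=robot.observe();print(s['torque'],s['contact_force'],s['tool_pos'],s['tool_rot'])
c=cam('scene');g=c['image'][140:240,310:450];cv2.imwrite('pics/s5c.png',cv2.resize(g,None,fx=5,fy=5,interpolation=2)[:,:,::-1])"
```

```text
[-1.17709833  0.93591268  0.17693368] [-4.11240444 -3.87621274 12.25762031] [0.48167042 0.18488907 0.16646112] [3.14132952e+00 2.26892312e-03 2.41144593e+00]
```

View pics/s5c.png

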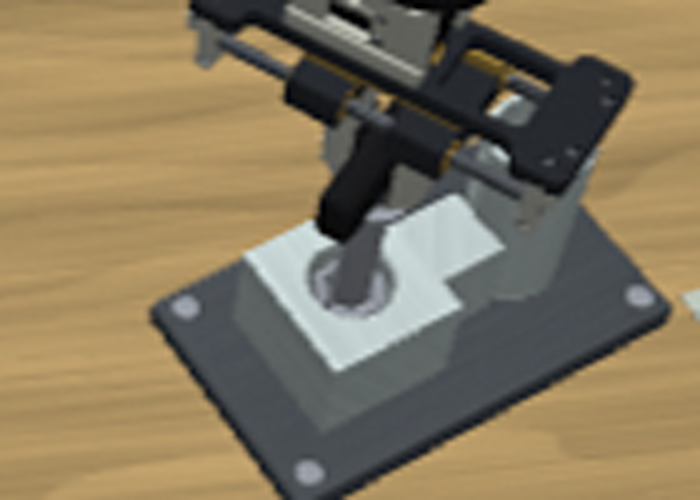

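The picture shows the key's shaft deep in the socket at about (352,290). The 0.18 N m on the wrist fits the screw's friction. I'll continue to the stop.

Request:
move_arm --pt "0 0 0 0 0 0.025" --pt "0 0 0 0 0 0.05" --pt "0 0 0 0 0 0.06"

```text
time: 14.2
tool_pos: [0.4816, 0.1848, 0.1665]
tool_rot: [3.141, 0.002, 2.224]
contact_force: [-3.3, -4.0, 12.4]
opening: 0.0197
grip_force: 60.0
```

```bash
python3 -c "
from h import *
s=robot.observe();print(s['torque'],s['contact_force'],s['tool_rot'])"
```

```text
[-1.15648167  1.04095307  0.20153476] [-3.29413767 -4.04422842 12.37340609] [3.14119499e+00 2.11295241e-03 2.22439445e+00]
```

Request:
move_arm --pt "0 0 0 0 0 0.02" --pt "0 0 0 0 0 0.04" --pt "0 0 0 0 0 0.05"

```text
time: 14.58
tool_pos: [0.4816, 0.1849, 0.1664]
tool_rot: [3.141, 0.002, 2.07]
contact_force: [-3.9, -3.8, 12.3]
opening: 0.0199
grip_force: 61.1
```

```bash
python3 -c "
from h import *
s=robot.observe();print(s['torque'],s['contact_force'],s['tool_rot'])"
```

```text
[-1.07663316  0.91756596  1.31766073] [-3.90160544 -3.79623954 12.32480114] [3.14093679e+00 2.47267610e-03 2.06983176e+00]
```

The moment jumped to 1.3 N m, so the screw is at its stop. I hold there, back off slightly to unload (within the hex slack), then release.

Request:
move_arm --pt "0 0 0 0 0 0.003" --pt "0 0 0 0 0 0.003" --pt "0 0 0 0 0 0.003" --pt "0 0 -0.01 0 0 -0.01" --pt "0 0 -0.01 0 0 -0.01"

```text
time: 15.2
tool_pos: [0.4813, 0.1849, 0.1665]
tool_rot: [-3.141, 0.002, 2.101]
contact_force: [-2.6, -4.3, 7.2]
opening: 0.0194
grip_force: 60.1
```

```bash
python3 -c "
from h import *
s=robot.observe();print(s['torque'],s['contact_force'],s['tool_rot'])"
```

```text
[-1.24909645  0.65998389  0.42803636] [-2.63393694 -4.31512883  7.21916003] [-3.14128621e+00  1.69354922e-03  2.10057093e+00]
```

Request:
move_arm --pt "0 0 0 0 0 0" --pt "0 0 0 0 0 0" --pt "0 0 0 0 0 0" --newtons 5

```text
time: 15.58
tool_pos: [0.4817, 0.1856, 0.1663]
tool_rot: [3.14, 0.0, 2.099]
contact_force: [-1.8, -2.1, 6.2]
opening: 0.0213
grip_force: 5.0
```

Request:
move_arm --pt "0 0 0 0 0 0" --pt "0 0 0 0 0 0" --pt "0 0 0 0 0 0" --pt "0 0 0 0 0 0" --pt "0 0 0 0 0 0" --pt "0 0 0 0 0 0" --pt "0 0 0 0 0 0" --pt "0 0 0 0 0 0" --fingers 1

```text
time: 16.58
tool_pos: [0.4813, 0.1856, 0.1657]
tool_rot: [3.141, -0.0, 2.1]
contact_force: [0.4, 0.2, -0.2]
opening: 0.0914
grip_force: 0.0
```

Request:
move_arm --pt "0 0 -0.2 0 0 0" --pt "0 0 -0.5 0 0 0" --pt "0 0 -0.9 0 0 0" --pt "0 0 -1 0 0 0" --pt "0 0 -1 0 0 0" --pt "0 0 -1 0 0 0"

```text
time: 17.32
tool_pos: [0.4807, 0.1854, 0.2643]
tool_rot: [-3.139, -0.001, 2.1]
contact_force: [0.9, 0.7, -0.2]
opening: 0.0916
grip_force: 0.0
```

```bash
python3 - <<'E'
from h import *
print(robot.observe()['tool_pos'],robot.observe()['contact_force'])
c=cam('scene');save(c,'s6.png');P=cloud(c);x,y,z=P[...,0],P[...,1],P[...,2]
m=(np.hypot(x-.483,y-.187)<.065)&(z>.15)&(z<.23);print('top of bar z',np.percentile(z[m],[50,95]),cv2.minAreaRect(P[m&(z>.19)][:,:2].astype(np.float32)))
E
```

```text
[0.48066133 0.18543629 0.26425239] [ 0.91412276  0.74549098 -0.20751301]
top of bar z [0.19834893 0.20333055] ((0.4824947118759155, 0.18811605870723724), (0.021150929853320122, 0.10162211954593658), 32.281288146972656)
```

View pics/s6.png

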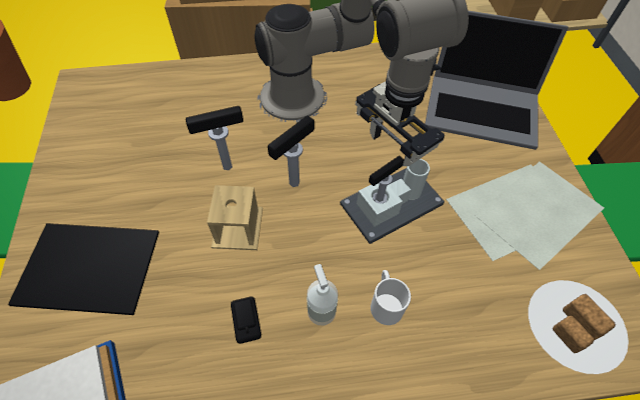

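The picture shows the key upright in the screw at (385,180), with the bar top at the expected 0.202 m. The bottle, mug and mouse have not moved.

```bash
python3 -c "
from h import *
print(robot.hand_in())"
```

```text
the job is handed in; nothing more can be done
None
```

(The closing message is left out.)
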